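# Clamp the knife blank for filing

## Task

On the smith's bench stand two clamps with lever-headed bolts; a knife blank lies in one of them. Screw that clamp's bolt in clockwise by its upright lever until it is snug, then fold the lever down flat. Leave the empty clamp as it is.

Things in the scene. Friction and masses are not known exactly. Their poses are not given: they have to be found in the camera images.
- jig: The clamp that holds the knife blank: fixed steel base 140 x 130 mm, grey bridge 124 mm long (along its y) and 36 mm wide, its top 66 mm above the bench. The steel blank (about 240 x 34 x 5 mm, along its x, point to +x, away from the robot) lies under the bridge and sticks out at both sides. Origin: centre of its underside, on the bench and on the bolt's axis; z up.
- pivot (a point): Pin on which the lever of that bolt folds, on the bolt's vertical axis. 92 mm above the bench at bolt value 0, 3 mm lower per rad of screwing in. The bolt's head is 30 mm across (34 mm over the pin's ends); its fork cheeks reach 10 mm above this point. Axes turn with the bolt: z up, x the level direction in which the lever folds down, y along the pin.
- lever_tip (a point): Middle of the free end of that bolt's steel lever, 80 mm from the pivot. The lever is a flat bar 12 mm thick (along the pivot's x while upright) and 22 mm wide (along the pivot's y); it stands upright at the start, and folded it lies level, pointing along the pivot's x.
- bolt (a joint): Turn of that bolt in rad, growing clockwise seen from above. It starts between 0 and 0.5; at 1.4 the pressure foot bears on the blank and the bolt stops hard: snug. Friction 0.15 N m, so it stays where it is left.
- lever (a joint): Fold of that bolt's lever in rad: 0 upright, 1.57 folded flat (stops at both). It starts between 0 and 0.1. Friction 0.12 N m, so it stays where it is left. It folds one way only: with the bolt snug, away from the robot and to the left of the blank's point (50 degrees counterclockwise of it seen from above), over the clamp's corner.
- spare_lever_tip (a point): Middle of the free end of the lever of the empty clamp, which is the same in shape and size but has no blank under its bridge; its lever stands upright. To be left alone.
- spare_bolt (a joint): Turn of the empty clamp's bolt in rad, 0 at the start (unwound). To be left alone.

How it is judged (in metres and radians):
On the way:
1. the bolt is screwed in until snug (within 10 degrees of its stop) with its lever still upright (value of joint bolt above 1.22 rad and value of joint lever below 0.5 rad), for 0.2 s.
At the end, for the whole second after the job is handed in: The bolt over the blank is within 10 degrees of its snug stop (joint above 1.22 rad), its lever is folded to within 11 degrees of flat (joint above 1.38 rad), and the empty clamp is as it was (lever end moved less than 20 mm, bolt turned less than 0.25 rad) (value of joint bolt above 1.22 rad and value of joint lever above 1.38 rad and distance of spare_lever_tip from where it was at the start of the episode below 0.02 m and value of joint spare_bolt below 0.25 rad); the robot touches nothing.
It fails at once if the empty clamp's lever or bolt is moved (distance of spare_lever_tip from where it was at the start of the episode above 0.02 m or value of joint spare_bolt above 0.25 rad).
It also fails if it takes over 45 s, if anything falls off the work surface, if the arm or the gripper's body presses on something with over 40 N, if the wrist force passes 120 N, or if a joint passes its speed limit or range.

## Robot

A 6-joint arm with a two-finger parallel gripper is mounted at the origin on the work surface. World frame = base frame: x ahead of the robot, y to its left, z up, the work surface at z = 0. Lengths are in mm, angles in rad, forces in N, time in s.
With the tool pointing down it reaches from about 350 to 775 mm from the base axis. Payload 7.3 kg.
Tool frame: the origin (TCP) lies at the very end of the fingers, on their centre line; the grasp point (between the pads) lies 19 mm behind it; z points along the fingers, y is the line along which they close (so a half turn about z gives the same grasp; the last joint's range is limited). The gripper opens to 92 mm and grips with 3 to 60 N. Pads are 19 mm wide; open, the fingers measure 130 mm over their backs; the gripper's body (75 mm by 190 mm) begins 47 mm behind the grasp point.
Start: joints at [1.013, 0.342, 1.524, -0, 1.275, -0.146], TCP at [210.124, 481.137, 226.741] pointing down, gripper open.
Joint ranges: [-2.53, 2.53], [-0.77, 2.02], [0.04, 2.7], [-1, 4.14], [0.28, 2.66], [-3.11, 3.11]. Speed limits (rad/s): [2.57, 2.57, 3.14, 3.14, 3.14, 3.14].

## Interface

Orientations are given as [roll, pitch, yaw] about the fixed x, y, z axes, in that order (R = Rz(yaw) Ry(pitch) Rx(roll)).
In Python, from plant import * gives the robot as it stands.
- The arm moves only by the tool arm_command, never from a script. Its arguments are lists of equal length, an entry for each row: "gripper": the finger opening in mm, from 0 to 91.8; "dp": the shift along the tool's x, y, z in units of 25 mm (1.0 is 25 mm), a list of three; "twist": the turn about the tool's z in units of 5 degrees (1.0 is 5 degrees). A call has exactly 5 rows; each row shifts and turns the commanded pose from where the row before left it, along the tool's axes as they then stand; what a row does not reach is not made up. A row lasts 1/8 s, in which the tool goes at most 62.5 mm and 10.7 degrees, less where a joint would pass 70% of its speed; a pose out of reach is approached as far as the arm can. A call is refused whole if a number of a shift passes 1 or a number of a turn 1, either way. A call with a gripper value outside its range is refused whole. The fingers move at their own pace and stop on an object; the grip force is fixed at half the most. Time passes only in rows, so rows that do not move let the fingers close, or fill a call up. It gives the time, the measured TCP pose, the force, the opening and the grip force at its end, in the units of the state.
- get_obs(): the state, without advancing time (a new reading comes with each control period).
- capture(name): name is "side" or "top"; returns the picture (400x640x3 uint8, red, green, blue); there is no depth.
- get_calibration(name): a dict with "mtx" (3x3 intrinsics, pixels), "position" and "attitude" of the camera in the world. Camera axes: x right, y down, z forward; pixel columns grow to the right and rows downward; lengths in mm; the calibration is good to about 2 mm. A picture is of the moment at which its call begins. get_calibration takes no time and is no camera call.
- close_job(): hands the job in; it is judged then, once.
The state is a dict: "time": time; "joint_positions": joint angles; "dq": joint speeds; "tau": joint torques, N m; "tool_pos": TCP position; "tcp_rot": TCP orientation; "contact_force": force on the tool from outside, world axes, zero at the start; "moment": the same for the moment, N m; "grip_width": finger opening in mm; "finger_force": force on a finger pad.
Only numpy, scipy, OpenCV 4.12 (cv2) and the standard library are available. Lean on these libraries where they do the work, as an engineer would, in place of code of your own. Each camera call takes 0.05 s, during which the arm holds its last target. There are 200 camera calls.

## Working session

There is one attempt and no reset: what is moved stays moved. The work goes in short steps, Python scripts to look and compute and a tool call to move; the robot and the scene stay as the last step left them, time stands still between calls to the robot, and variables do not carry over. Pictures are saved under pics/ and viewed, at most 10 in all, crops included, and the job is handed in when it is done.

Besides the shell and the picture viewer there is one more tool, called after "Call:" as a command line: name --pt "numbers of a row" for each row, then --argument value for the rest. arm_command: Moves the arm, as the interface text tells. Its arguments: {"type":"object","properties":{"gripper":{"type":"array"},"dp":{"type":"array"},"twist":{"type":"array"}},"required":["gripper","dp","twist"]}

```bash
mkdir -p pics; python3 - <<'E'
from plant import *
import cv2
for n in("side","top"):
    cv2.imwrite(f"pics/{n}0.png",capture(n)[:,:,::-1]); print(n,get_calibration(n))
o=get_obs(); print(o["time"],o["tool_pos"],o["tcp_rot"],o["grip_width"])
E
```

```text
side {'mtx': array([[519.97707018,   0.        , 322.28429603],
       [  0.        , 519.97707018, 208.87555663],
       [  0.        ,   0.        ,   1.        ]]), 'position': array([ 112.0099604 , -481.59867956,  559.27580995]), 'attitude': array([-2.15850738e+00,  1.75729936e-03, -7.08899467e-01])}
top {'mtx': array([[414.47592891,   0.        , 320.05425559],
       [  0.        , 414.47592891, 204.7612228 ],
       [  0.        ,   0.        ,   1.        ]]), 'position': array([393.11907365, -17.42478944, 803.29609497]), 'attitude': array([-2.94596381,  0.01506533, -1.59083327])}
0.1 [209.94869115 480.81209919 226.12609253] [-3.14027231e+00 -1.71164304e-04  2.72973194e+00] 92.02088359637587
```

View pics/side0.png

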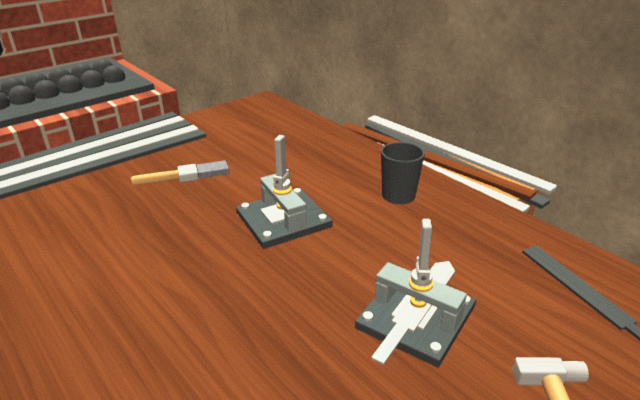

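View pics/top0.png

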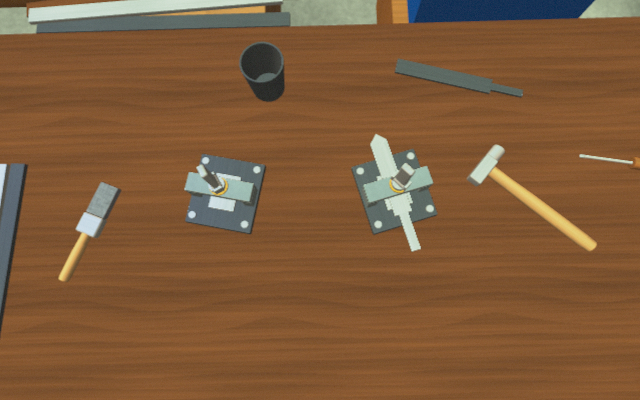

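The side view shows the jig (with the blank) at about (418,290) with its lever tip near (426,222). The spare clamp is at (283,205). In the top view the jig is at (397,190), with the blank running from its point at (376,136) to its tail at (417,249), and the spare clamp is at (222,190). I'll zoom in.

```bash
python3 - <<'E'
import cv2,numpy as np
a=cv2.imread("pics/top0.png")[125:260,340:450]; b=cv2.imread("pics/side0.png")[210:370,345:485]
f=lambda i,s:cv2.resize(i,None,fx=s,fy=s,interpolation=cv2.INTER_CUBIC)
a=f(a,3.5);b=f(b,2.9)
c=np.zeros((480,800,3),np.uint8);c[:a.shape[0],:a.shape[1]]=a;c[:b.shape[0],390:390+b.shape[1]]=b
cv2.imwrite("pics/z0.png",c)
E
```

```text
(no output)
```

View pics/z0.png

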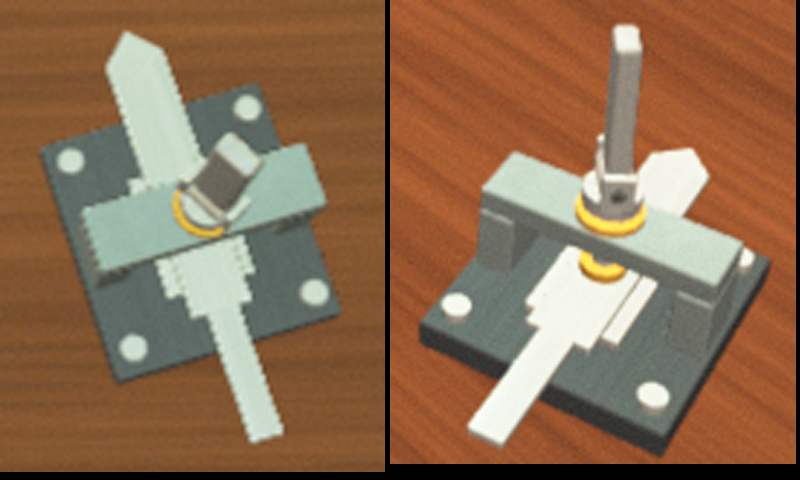

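The crop shows the jig's lever end face (top view) at about (408,169), and in the side view at about (427,224). The bridge's top-face corners and the four studs are clear. Now compute the pose.

```bash
cat > h.py <<'E'
import numpy as np,cv2
from scipy.spatial.transform import Rotation as R
from plant import *
def ray(n,p):
    c=get_calibration(n); d=R.from_euler('xyz',c["attitude"]).as_matrix()@np.linalg.solve(c["mtx"],[p[0],p[1],1.]); return c["position"],d/np.linalg.norm(d)
def plane(n,p,z):
    o,d=ray(n,p); return o+d*(z-o[2])/d[2]
def tri(p,q):
    o,d=ray("top",p);u,e=ray("side",q); s=np.linalg.lstsq(np.c_[d,-e],u-o,rcond=None)[0]
    a,b=o+d*s[0],u+e*s[1]; return (a+b)/2,np.linalg.norm(a-b)
def proj(n,X):
    c=get_calibration(n); v=c["mtx"]@R.from_euler('xyz',c["attitude"]).as_matrix().T@(np.array(X)-c["position"]); return v[:2]/v[2]
E
python3 - <<'E'
from h import *
np.set_printoptions(precision=1,suppress=True)
zt=lambda x,y:(x/3.5-.14*0+340,y/3.5+125)
zs=lambda x,y:((x-390)/2.9+345,y/2.9+210)
print("tip",tri(zt(240,153),zs(627,40)))
t=[plane("top",zt(*p),66) for p in((83,210),(303,146),(326,200),(104,264))]
print("bridge top",np.mean(t,0),[np.linalg.norm(t[i]-t[i-1]) for i in range(4)],np.degrees(np.arctan2(*(t[0]-t[1])[1::-1])))
s=[plane("side",zs(*p),66) for p in((512,153),(744,243),(716,283),(482,190))]
print("bridge side",np.mean(s,0),[np.linalg.norm(s[i]-s[i-1]) for i in range(4)],np.degrees(np.arctan2(*(s[0]-s[1])[1::-1])))
for z in(12,16,20):
  d=[plane("top",zt(*p),z) for p in((71,161),(247,107),(315,292),(133,348))]
  e=[plane("side",zs(*p),z) for p in((457,306),(653,396))]
  print("dots",np.mean(d,0),np.linalg.norm(d[0]-d[1]),d[3],d[2],e)
a=plane("top",zt(124,32),25);b=plane("top",zt(266,438),25)
print("blank",a,b,np.linalg.norm(a-b),np.degrees(np.arctan2(*(a-b)[1::-1])))
q=[plane("top",zt(*p),172) for p in((232,132),(263,155),(250,178),(218,157))]
print("lever face",q,[np.linalg.norm(q[i]-q[i-1]) for i in range(4)])
# spare
print("spare tip guess", tri((202,170),(280,137)), plane("top",(220,187),66))
E
```

```text
tip (array([ 573.6, -151.3,  168.7]), np.float64(0.9583609255241592))
bridge top [ 575.7 -153.1   66. ] [np.float64(30.620335716636095), np.float64(121.10745447961463), np.float64(31.118648359867166), np.float64(121.18875610021236)] 105.25026408898471
bridge side [ 573.7 -154.1   66. ] [np.float64(33.62417534149636), np.float64(122.66166780615467), np.float64(32.64599968941099), np.float64(120.58313629370942)] 106.4241966608557
dots [ 577.2 -155.1   12. ] 105.13003185616157 [ 509.  -119.4   12. ] [ 538.  -221.2   12. ] [array([ 514.7, -112.7,   12. ]), array([ 543.2, -213.9,   12. ])]
dots [ 576.3 -154.4   16. ] 104.59859977897129 [ 508.4 -118.8   16. ] [ 537.3 -220.2   16. ] [array([ 511.7, -115.4,   16. ]), array([ 540. , -215.9,   16. ])]
dots [ 575.4 -153.7   20. ] 104.067167701781 [ 507.8 -118.3   20. ] [ 536.6 -219.2   20. ] [array([ 508.8, -118.1,   20. ]), array([ 536.9, -217.8,   20. ])]
blank [ 687.4 -121.1   25. ] [ 457.1 -186.2   25. ] 239.31319210417175 15.781319626054767
lever face [array([ 583., -148.,  172.]), array([ 571.9, -161.2,  172. ]), array([ 561.3, -154.7,  172. ]), array([ 571.4, -141. ,  172. ])] [np.float64(13.479868848693819), np.float64(17.275052046416555), np.float64(12.380339375245518), np.float64(17.04428328316378)]
spare tip guess (array([579.6, 175.8, 170.9]), np.float64(0.8854253388899407)) [576.9 173.8  66. ]
```

Call:
arm_command --gripper '[91.8, 91.8, 91.8, 91.8, 91.8]' --pt "-0.94 -0.7 0" --pt "-0.94 -0.7 0" --pt "-0.94 -0.7 0" --pt "-0.94 -0.7 0" --pt "-0.94 -0.7 0" --twist '[0, 0, 0, 0, 0]'

```text
time: 0.72
tool_pos: [283.0, 352.9, 226.5]
tcp_rot: [-3.141, -0.0, 2.73]
contact_force: [0.5, 0.4, 0.5]
grip_width: 91.7
finger_force: 0.0
```

Call:
arm_command --gripper '[91.8, 91.8, 91.8, 91.8, 91.8]' --pt "-0.94 -0.7 0" --pt "-0.94 -0.7 0" --pt "-0.94 -0.7 0" --pt "-0.94 -0.7 0" --pt "-0.94 -0.7 0" --twist '[0, 0, 0, 0, 0]'

```text
time: 1.35
tool_pos: [355.6, 225.8, 226.5]
tcp_rot: [-3.141, -0.0, 2.73]
contact_force: [0.2, -0.1, 0.6]
grip_width: 91.5
finger_force: 0.0
```

Call:
arm_command --gripper '[91.8, 91.8, 91.8, 91.8, 91.8]' --pt "-0.94 -0.7 0" --pt "-0.94 -0.7 0" --pt "-0.94 -0.7 0" --pt "-0.94 -0.7 0" --pt "-0.94 -0.7 0" --twist '[0, 0, 0, 0, 0]'

```text
time: 1.98
tool_pos: [428.3, 98.6, 226.5]
tcp_rot: [-3.141, -0.001, 2.73]
contact_force: [0.4, 0.2, 0.3]
grip_width: 92.1
finger_force: 0.0
```

Call:
arm_command --gripper '[91.8, 91.8, 91.8, 91.8, 91.8]' --pt "-0.94 -0.7 0" --pt "-0.94 -0.7 0" --pt "-0.94 -0.7 0" --pt "-0.94 -0.7 0" --pt "-0.94 -0.7 0" --twist '[0, 0, 0, 0, 0]'

```text
time: 2.6
tool_pos: [500.9, -28.6, 226.4]
tcp_rot: [-3.142, -0.001, 2.73]
contact_force: [-0.1, -0.1, -0.3]
grip_width: 91.8
finger_force: 0.0
```

Call:
arm_command --gripper '[91.8, 91.8, 91.8, 91.8, 91.8]' --pt "-0.94 -0.7 0" --pt "-0.94 -0.7 0" --pt "-0.94 -0.7 0" --pt "-0.94 -0.7 0" --pt "-0.94 -0.7 0" --twist '[0, 0, 0, 0, 0]'

```text
time: 3.22
tool_pos: [573.6, -155.7, 226.2]
tcp_rot: [3.141, -0.001, 2.73]
contact_force: [0.3, -0.8, -0.0]
grip_width: 91.6
finger_force: 0.0
```

Call:
arm_command --gripper '[91.8, 91.8, 91.8, 91.8, 91.8]' --pt "0 0 0" --pt "0 0 0" --pt "0 0 0" --pt "0 0 0" --pt "0 0 0" --twist '[1, 1, 1, 1, 1]'

```text
time: 3.85
tool_pos: [573.1, -154.9, 226.1]
tcp_rot: [-3.141, -0.001, 2.291]
contact_force: [-0.5, 0.2, -0.4]
grip_width: 91.6
finger_force: 0.0
```

Call:
arm_command --gripper '[91.8, 91.8, 91.8, 91.8, 91.8]' --pt "0 0 0" --pt "0 0 0" --pt "0 0 0" --pt "0 0 0" --pt "0 0 0" --twist '[1, 1, 1, 1, 1]'

```text
time: 4.47
tool_pos: [573.2, -154.8, 226.2]
tcp_rot: [-3.141, -0.001, 1.854]
contact_force: [0.1, 0.7, 0.1]
grip_width: 91.5
finger_force: 0.0
```

Call:
arm_command --gripper '[91.8, 91.8, 91.8, 91.8, 91.8]' --pt "0 0 0" --pt "0 0 0" --pt "0 0 0" --pt "0 0 0" --pt "0 0 0" --twist '[1, 1, 1, 1, 1]'

```text
time: 5.1
tool_pos: [573.1, -154.9, 226.2]
tcp_rot: [-3.14, -0.0, 1.418]
contact_force: [-0.0, 0.2, -0.1]
grip_width: 91.8
finger_force: 0.0
```

Call:
arm_command --gripper '[91.8, 91.8, 91.8, 91.8, 91.8]' --pt "0 0 0" --pt "0 0 0" --pt "0 0 0" --pt "0 0 0" --pt "0 0 0" --twist '[1, 1, 1, 1, 1]'

```text
time: 5.72
tool_pos: [573.2, -154.9, 226.1]
tcp_rot: [-3.14, 0.0, 0.982]
contact_force: [-0.3, 1.1, -0.0]
grip_width: 91.7
finger_force: 0.0
```

Call:
arm_command --gripper '[91.8, 91.8, 91.8, 91.8, 91.8]' --pt "0 0 0.76" --pt "0.1 0 0.75" --pt "0 0 0.75" --pt "0 0 0.75" --pt "0 0 0.75" --twist '[0.6, 0.6, 0, 0, 0]'

```text
time: 6.35
tool_pos: [574.6, -152.8, 131.6]
tcp_rot: [-3.141, 0.0, 0.88]
contact_force: [0.2, 0.2, -0.5]
grip_width: 91.8
finger_force: 0.0
```

```bash
python3 - <<'E'
from h import *
a=capture("top")[100:270,320:470,::-1]; b=capture("side")[150:350,330:510,::-1]
f=lambda i,s:cv2.resize(i,None,fx=s,fy=s,interpolation=cv2.INTER_CUBIC)
a=f(a,2.6);b=f(b,2.2);c=np.zeros((450,800,3),np.uint8);c[:a.shape[0],:a.shape[1]]=a;c[:b.shape[0],395:395+b.shape[1]]=b
cv2.imwrite("pics/z1.png",c); o=get_obs();print(o["tool_pos"],o["tcp_rot"],o["contact_force"])
E
```

```text
[ 573.39098846 -152.35391379  130.19467974] [-3.13657092e+00  1.49584235e-03  8.79713884e-01] [-0.17104729  0.70352284 -0.60732896]
```

View pics/z1.png

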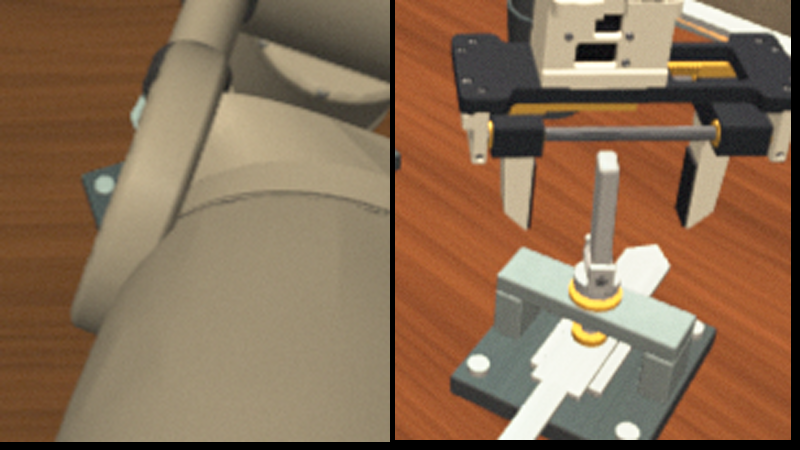

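The top camera is blocked by the arm. In the side view the lever at (605,200) of the crop stands midway between the fingers (515 and 705). Next I close on it and read the force.

Call:
arm_command --gripper '[25, 25, 25, 25, 25]' --pt "0 0 0" --pt "0 0 0" --pt "0 0 0" --pt "0 0 0" --pt "0 0 0" --twist '[0, 0, 0, 0, 0]'

```text
time: 7.08
tool_pos: [574.9, -153.0, 132.9]
tcp_rot: [3.141, -0.0, 0.88]
contact_force: [0.4, -0.8, 0.0]
grip_width: 46.4
finger_force: 0.0
```

Call:
arm_command --gripper '[20, 17, 14, 8, 8]' --pt "0 0 0" --pt "0 0 0" --pt "0 0 0" --pt "0 0 0" --pt "0 0 0" --twist '[0, 0, 0, 0, 0]'

```text
time: 7.7
tool_pos: [574.9, -153.0, 132.9]
tcp_rot: [3.141, -0.0, 0.88]
contact_force: [-2.2, 0.6, 1.4]
grip_width: 11.8
finger_force: 29.6
```

```bash
python3 - <<'E'
from plant import *
o=get_obs()
for k in("time","tool_pos","tcp_rot","contact_force","moment","grip_width","finger_force"):print(k,o[k])
E
```

```text
time 7.7
tool_pos [ 574.88951724 -152.962836    132.86044273]
tcp_rot [ 3.14144426e+00 -1.60651063e-04  8.79536855e-01]
contact_force [-2.18192418  0.6309265   1.35387936]
moment [-0.09918632  0.20543658 -0.18693863]
grip_width 11.780001632647965
finger_force 29.550402760505676
```

Call:
arm_command --gripper '[8, 8, 8, 8, 8]' --pt "0 0 0.01" --pt "0 0 0.01" --pt "0 0 0.01" --pt "0 0 0.01" --pt "0 0 0.01" --twist '[1, 1, 1, 1, 1]'

```text
time: 8.32
tool_pos: [574.7, -152.9, 131.6]
tcp_rot: [-3.142, 0.0, 0.441]
contact_force: [-2.1, 0.3, 3.4]
grip_width: 11.8
finger_force: 30.0
```

Call:
arm_command --gripper '[8, 8, 8, 8, 8]' --pt "0 0 0.01" --pt "0 0 0.01" --pt "0 0 0.01" --pt "0 0 0.01" --pt "0 0 0.01" --twist '[1, 1, 1, 1, 1]'

```text
time: 8.95
tool_pos: [574.7, -152.7, 130.3]
tcp_rot: [-3.141, 0.0, 0.005]
contact_force: [-2.7, 0.9, 3.1]
grip_width: 12.0
finger_force: 30.0
```

```bash
cat > s.py <<'E'
from plant import *
o=get_obs()
for k in("time","tool_pos","tcp_rot","contact_force","moment","grip_width","finger_force"):print(k,o[k])
E
python3 s.py
```

```text
time 8.95
tool_pos [ 574.6844043  -152.69372979  130.33411106]
tcp_rot [-3.14129794e+00  4.30086346e-04  4.81268708e-03]
contact_force [-2.67488293  0.91562665  3.12335169]
moment [0.12349604 0.48053276 0.12524742]
grip_width 11.97068579336187
finger_force 29.972686171531677
```

Call:
arm_command --gripper '[8, 8, 8, 8, 8]' --pt "0 0 0.01" --pt "0 0 0.01" --pt "0 0 0.01" --pt "0 0 0.01" --pt "0 0 0" --twist '[1, 1, 1, 1, 0]'

```text
time: 9.57
tool_pos: [574.7, -152.5, 129.3]
tcp_rot: [-3.141, 0.001, -0.341]
contact_force: [-1.4, 1.1, 2.0]
grip_width: 12.3
finger_force: 29.9
```

```bash
python3 s.py
```

```text
time 9.575
tool_pos [ 574.72423321 -152.53926721  129.26908351]
tcp_rot [-3.14111535e+00  5.64384003e-04 -3.41046713e-01]
contact_force [-1.38547768  1.12345554  2.0229467 ]
moment [ 0.2893054   0.55020275 -0.09921734]
grip_width 12.293874284564355
finger_force 29.926117658615112
```

Call:
arm_command --gripper '[8, 8, 8, 8, 8]' --pt "0 0 0" --pt "0 0 0" --pt "0 0 0" --pt "0 0 0" --pt "0 0 0" --twist '[0.5, 0.5, 0, 0, 0]'

```text
time: 10.2
tool_pos: [574.7, -152.6, 129.1]
tcp_rot: [-3.141, 0.001, -0.428]
contact_force: [-1.2, 3.4, 1.7]
grip_width: 11.8
finger_force: 30.0
```

```bash
python3 s.py|grep -v time
```

```text
tool_pos [ 574.72248412 -152.59426278  129.07739571]
tcp_rot [-3.14116625e+00  7.19251635e-04 -4.28252830e-01]
contact_force [-1.22036416  3.3904234   1.72542299]
moment [0.69111496 0.46326874 0.17874738]
grip_width 11.781922759127283
finger_force 29.989038705825806
```

Call:
arm_command --gripper '[8, 8, 8, 8, 8]' --pt "0 0 0" --pt "0 0 0" --pt "0 0 0" --pt "0 0 0" --pt "0 0 0" --twist '[0.5, 0.5, 0, 0, 0]'

```text
time: 10.82
tool_pos: [574.9, -152.7, 129.1]
tcp_rot: [-3.141, 0.0, -0.516]
contact_force: [-1.4, 4.5, -0.2]
grip_width: 12.5
finger_force: 31.2
```

```bash
python3 s.py|grep -v time
```

```text
tool_pos [ 574.85843548 -152.74343886  129.0809707 ]
tcp_rot [-3.14136812e+00  3.15800914e-04 -5.15690834e-01]
contact_force [-1.37876005  4.4980404  -0.23329864]
moment [0.73375041 0.30801104 0.73389443]
grip_width 12.491528312856069
finger_force 31.155709657177795
```

The bolt is snug: the moment rose to 0.73 N m at yaw ≈ -0.45, where the stop was expected. Now I open, realign, and push the lever with the near finger.

Call:
arm_command --gripper '[91.8, 91.8, 91.8, 91.8, 91.8]' --pt "0 0 0" --pt "0 0 0" --pt "0 0 0" --pt "0 0 0" --pt "0 0 0" --twist '[0, 0, 0, 0, 0]'

```text
time: 11.45
tool_pos: [574.9, -153.1, 129.2]
tcp_rot: [-3.142, -0.0, -0.517]
contact_force: [-0.2, -1.0, 0.4]
grip_width: 58.3
finger_force: 0.0
```

Call:
arm_command --gripper '[91.8, 91.8, 91.8, 91.8, 91.8]' --pt "0 0 0" --pt "0 0 0" --pt "0 0 0" --pt "0 0 0" --pt "0 0 0" --twist '[-0.5, -0.5, 0, 0, 0]'

```text
time: 12.08
tool_pos: [574.9, -152.9, 129.2]
tcp_rot: [-3.142, -0.0, -0.43]
contact_force: [0.6, 0.1, -0.1]
grip_width: 91.8
finger_force: 0.0
```

```bash
python3 s.py; python3 - <<'E'
from h import *
b=capture("side")[150:350,330:510,::-1]
cv2.imwrite("pics/z2.png",cv2.resize(b,None,fx=2.5,fy=2.5,interpolation=cv2.INTER_CUBIC))
E
```

```text
time 12.075
tool_pos [ 574.90366367 -152.9489687   129.21921707]
tcp_rot [-3.14151606e+00 -6.41391716e-05 -4.29766631e-01]
contact_force [ 0.58320564  0.09489839 -0.11090956]
moment [-0.0160701   0.17626306 -0.00867474]
grip_width 91.76551852586412
finger_force 0.0
```

View pics/z2.png

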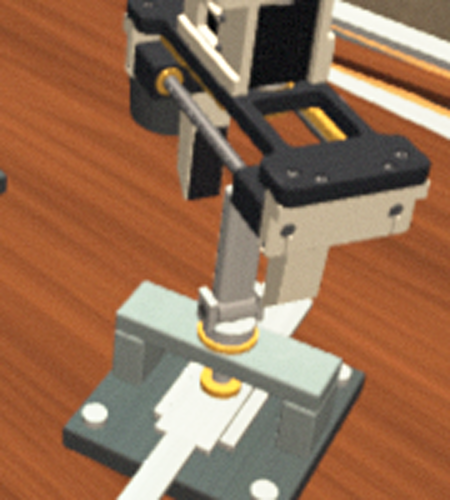

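The side view shows the lever upright and free between the open fingers at (237,250). It has turned with the bolt, and the near finger at (297,270) is on the robot's side. Now I push along tool -y.

Call:
arm_command --gripper '[91.8, 91.8, 91.8, 91.8, 91.8]' --pt "0 -0.6 0" --pt "0 -0.6 0" --pt "0 -0.5 0" --pt "0 -0.4 0" --pt "0 -0.3 0" --twist '[0, 0, 0, 0, 0]'

```text
time: 12.75
tool_pos: [599.9, -97.9, 128.9]
tcp_rot: [3.141, 0.0, -0.429]
contact_force: [-2.1, -4.0, 0.3]
grip_width: 91.3
finger_force: 1.4
```

Call:
arm_command --gripper '[91.8, 91.8, 91.8, 91.8, 91.8]' --pt "0 -0.3 0" --pt "0 -0.3 0" --pt "0 0 0" --pt "0 0 0" --pt "0 0 0" --twist '[0, 0, 0, 0, 0]'

```text
time: 13.38
tool_pos: [606.2, -84.6, 129.2]
tcp_rot: [-3.141, -0.0, -0.429]
contact_force: [0.5, 0.6, -0.2]
grip_width: 91.7
finger_force: 0.0
```

```bash
python3 s.py; python3 - <<'E'
from h import *
b=capture("side")[150:350,330:510,::-1]
cv2.imwrite("pics/z3.png",cv2.resize(b,None,fx=2.5,fy=2.5,interpolation=cv2.INTER_CUBIC))
E
```

```text
time 13.375
tool_pos [606.18196719 -84.64577648 129.24331379]
tcp_rot [-3.14105592e+00 -1.39176108e-04 -4.29399440e-01]
contact_force [ 0.48222138  0.59283215 -0.23454643]
moment [0.03875062 0.17832747 0.0041304 ]
grip_width 91.74202722392914
finger_force 0.0
```

View pics/z3.png

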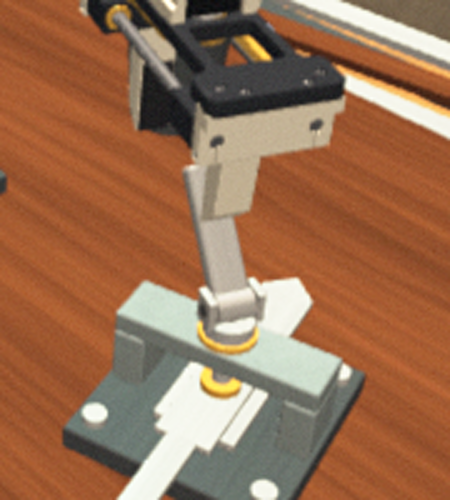

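The lever leans away ahead of the near finger at (230,190), folding the right way. Next I move diagonally down.

Call:
arm_command --gripper '[91.8, 91.8, 91.8, 91.8, 91.8]' --pt "0 -0.3 0.1" --pt "0 -0.3 0.3" --pt "0 -0.3 0.3" --pt "0 -0.3 0.3" --pt "0 0 0.3" --twist '[0, 0, 0, 0, 0]'

```text
time: 14.05
tool_pos: [619.1, -56.2, 96.1]
tcp_rot: [-3.14, -0.0, -0.428]
contact_force: [0.4, 1.0, 2.0]
grip_width: 91.9
finger_force: 1.0
```

```bash
python3 s.py
```

```text
time 14.05
tool_pos [619.06650717 -56.18879439  96.13264147]
tcp_rot [-3.14042150e+00 -1.26513192e-04 -4.28317443e-01]
contact_force [0.41066351 1.00950798 2.0004633 ]
moment [ 0.14225606  0.13625275 -0.02318677]
grip_width 91.85301237506847
finger_force 1.0012092474426026
```

Light contact. I press on in small steps until the stop is felt.

Call:
arm_command --gripper '[91.8, 91.8, 91.8, 91.8, 91.8]' --pt "0 0 0.04" --pt "0 0 0.04" --pt "0 0 0" --pt "0 0 0" --pt "0 0 0" --twist '[0, 0, 0, 0, 0]'

```text
time: 14.68
tool_pos: [618.6, -57.6, 94.8]
tcp_rot: [3.142, -0.0, -0.429]
contact_force: [-0.6, 0.5, -0.9]
grip_width: 92.0
finger_force: 0.2
```

```bash
python3 s.py
```

```text
time 14.675
tool_pos [618.57366572 -57.63232349  94.77247912]
tcp_rot [ 3.14155659e+00 -1.03595143e-04 -4.29417794e-01]
contact_force [-0.64740003  0.51560395 -0.86749715]
moment [-0.01661484  0.2309885  -0.0403504 ]
grip_width 92.00600372265977
finger_force 0.23133725859224796
```

Call:
arm_command --gripper '[91.8, 91.8, 91.8, 91.8, 91.8]' --pt "0 0 0.04" --pt "0 0 0.04" --pt "0 0 0" --pt "0 0 0" --pt "0 0 0" --twist '[0, 0, 0, 0, 0]'

```text
time: 15.3
tool_pos: [618.8, -57.4, 93.1]
tcp_rot: [-3.141, -0.001, -0.429]
contact_force: [-0.8, 0.6, 5.3]
grip_width: 91.8
finger_force: 2.7
```

```bash
python3 s.py; python3 - <<'E'
from h import *
b=capture("side")[150:350,330:510,::-1]
cv2.imwrite("pics/z4.png",cv2.resize(b,None,fx=2.5,fy=2.5,interpolation=cv2.INTER_CUBIC))
E
```

```text
time 15.3
tool_pos [618.78353093 -57.43558381  93.09114855]
tcp_rot [-3.14132872e+00 -6.11113595e-04 -4.29208988e-01]
contact_force [-0.80836363  0.62256999  5.32574182]
moment [-0.00311184  0.41779986 -0.06401441]
grip_width 91.83238660030091
finger_force 2.694043560186401
```

View pics/z4.png

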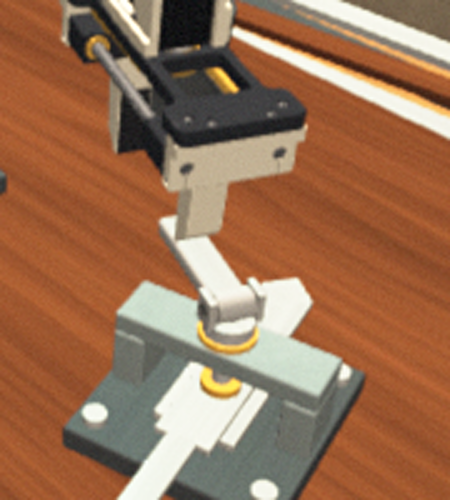

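The lever is nearly level under the finger (crop (200,240)) and the force is rising. One more millimetre will confirm the stop.

Call:
arm_command --gripper '[91.8, 91.8, 91.8, 91.8, 91.8]' --pt "0 0 0.04" --pt "0 0 0" --pt "0 0 0" --pt "0 0 0" --pt "0 0 0" --twist '[0, 0, 0, 0, 0]'

```text
time: 15.98
tool_pos: [618.9, -57.4, 92.6]
tcp_rot: [-3.141, -0.001, -0.429]
contact_force: [-1.8, 2.0, 7.7]
grip_width: 92.0
finger_force: 4.1
```

```bash
python3 s.py
```

```text
time 15.975
tool_pos [618.93329773 -57.38097326  92.60545126]
tcp_rot [-3.14120747e+00 -1.15811626e-03 -4.29140591e-01]
contact_force [-1.8434006   2.02836592  7.68008893]
moment [-0.10472042  0.60679321 -0.1127459 ]
grip_width 92.01240791132736
finger_force 4.088826896622777
```

Call:
arm_command --gripper '[91.8, 91.8, 91.8, 91.8, 91.8]' --pt "0 0 -0.5" --pt "0 0 -1" --pt "0 0 -1" --pt "0 0 -1" --pt "0 0 -1" --twist '[0, 0, 0, 0, 0]'

```text
time: 16.6
tool_pos: [618.5, -57.5, 205.1]
tcp_rot: [-3.142, 0.0, -0.429]
contact_force: [-0.5, 0.2, 0.5]
grip_width: 91.6
finger_force: 0.0
```

Call:
arm_command --gripper '[91.8, 91.8, 91.8, 91.8, 91.8]' --pt "0 0 -0.5" --pt "0 0 0" --pt "0 0 0" --pt "0 0 0" --pt "0 0 0" --twist '[0, 0, 0, 0, 0]'

```text
time: 17.23
tool_pos: [618.4, -57.4, 216.0]
tcp_rot: [3.141, 0.001, -0.429]
contact_force: [1.4, -0.0, -0.2]
grip_width: 92.2
finger_force: 0.0
```

```bash
python3 s.py; python3 - <<'E'
from h import *
b=capture("side")
cv2.imwrite("pics/z5.png",b[:,:,::-1])
c=np.array([574.9,-152.9,87.8]);d=np.array([np.cos(1.14),np.sin(1.14),0])
print("expected flat tip px",proj("side",c+80*d),"pivot",proj("side",c))
E
```

```text
time 17.225
tool_pos [618.36650928 -57.40854589 216.00952496]
tcp_rot [ 3.14144397e+00  1.19619771e-03 -4.29247595e-01]
contact_force [ 1.35709535 -0.04471313 -0.17789495]
moment [0.00759672 0.14042475 0.01744001]
grip_width 92.16039925972693
finger_force 0.0
expected flat tip px [399.41302922 238.14955842] pivot [422.14377181 271.54705228]
```

View pics/z5.png

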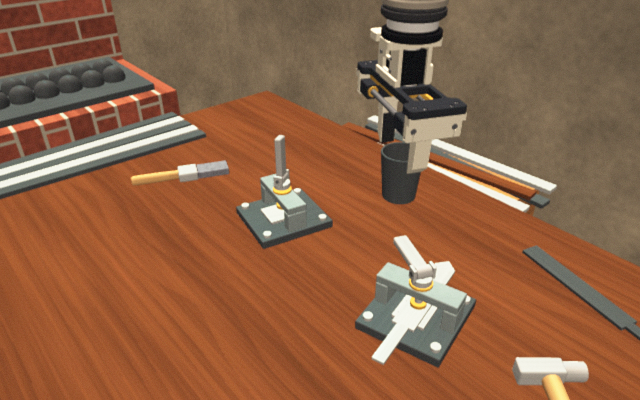

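The lever's end is at about (400,239), and fully folded it should be at (399,238). The spare clamp is unchanged at (281,140), and the gripper is clear of everything. Handing in.

```bash
python3 -c "
from plant import *
print(close_job())"
```

```text
the job is handed in; nothing more can be done
None
```

I screwed the bolt over the blank in until it hit its stop and folded its lever flat, left the empty clamp untouched, and handed the job in at about 17 s; the hand-in returned no verdict.

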